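Pull out and hold the telescopic bench lamp

ROBOT

A 7-joint arm with a two-finger parallel gripper is mounted at the origin on the work surface. World frame = base frame: x ahead of the robot, y to its left, z up, the work surface at z = 0. Lengths are in mm, angles in degrees, forces in N, time in s.
With the tool pointing down it reaches from about 375 to 925 mm from the base axis. Payload 3.1 kg.
Tool frame: the origin (TCP) lies between the finger pads; the fingertips stand 19 mm ahead of it and the grasp point (between the pads) is the TCP (robot.nose_length is the y of the fingertips in the tool frame, in mm); y points along the fingers, z is the direction in which the jaws open and shut, and the axes are right-handed (so a half turn about y gives the same grasp; the last joint's range is limited). The gripper opens to 85 mm and grips with 20 to 120 N. Pads are 22 mm wide; open, the fingers measure 114 mm over their backs; the gripper's body (76 mm by 85 mm) begins 54 mm behind the grasp point. The pads swing forward as they close: fully open they stand 13 mm farther back than shut.
Start: joints at [68.938, 21.939, 2.515, 91.553, -1.026, 66.532, -2.859], TCP at [173.269, -626.483, 250.269] pointing down, gripper open.
Joint ranges: [-149.38, 149.38], [-23.57, 123.04], [-84.95, 90], [0, 143.3], [-89.99, 269.99], [3.08, 112.72], [-163.45, 163.45]. Speed limits (degrees/s): [159.86, 159.86, 180, 180, 180, 180, 180].

INTERFACE

Orientations are given as [roll, pitch, yaw] about the fixed x, y, z axes, in that order (R = Rz(yaw) Ry(pitch) Rx(roll)).
In Python, from cell import robot, snapshot gives the robot as it stands.
- The arm moves only by the tool play_rows, never from a script. Its argument "targets" is text: rows parted by semicolons, each of 6 numbers parted by spaces: the shift along the tool's x, y, z in mm, then the turn, a rotation vector about the tool's x, y, z in rad. A call has 1 to 8 rows; each row is the pose to reach, as a shift and turn from the pose commanded when the call began, along the tool's axes at that moment; what a row does not reach only later rows make up. A row lasts 1/8 s, in which the tool goes at most 62.5 mm and 10.7 degrees, less where a joint would pass 70% of its speed; a pose out of reach is approached as far as the arm can. A call with a gripper value outside its range is refused whole. "gripper" is the finger opening in mm, from 0 to 85.4, set as the call begins (left out, the last holds). The fingers move at their own pace and stop on an object; "newtons" is the grip in N (left out, the last holds). Time passes only in rows, so rows that repeat a pose let the fingers close. It gives the time, the measured TCP pose, the force and the opening at its end, in the units of the state.
- robot.get_obs(): the state, without advancing time (a new reading comes with each control period).
- snapshot(name): name is "side" or "top" or "wrist"; returns a dict with "frame" (384x512x3 uint8, red, green, blue), "vertical_fov" (degrees; the focal length in pixels is half the picture's height over the tangent of half this angle, whatever the lens; pixels are square), "cx", "cy" (the principal point, pixels), "rvec" (rotation vector, rad) and "tvec" (3), from world to camera coordinates, as OpenCV has them. Camera axes: x right, y down, z forward; pixel columns grow to the right and rows downward; lengths in mm; the calibration is good to about 2 mm. A picture is of the moment at which its call begins. There is no depth.
- robot.close_job(): hands the job in, once; it reports no verdict.
The state is a dict: "time": time; "qpos": joint angles; "qvel": joint speeds; "effort": joint torques, N m; "tcp_pos": TCP position; "ee_rot": TCP orientation; "force": force on the tool from outside, world axes, zero at the start; "wrist_torque": the same for the moment, N m; "width": opening from 0.0 (shut) to 1.0 (fully open).
Only numpy, scipy, OpenCV 4.12 (cv2) and the standard library are available. Lean on these libraries where they do the work, as an engineer would, in place of code of your own. Each camera call takes 0.05 s, during which the arm holds its last target.

TASK

A colleague needs light over the blue bin that stands in front of the yellow telescopic bench lamp: press the lamp's red release button all the way down and let it come back up, then take the lamp by its black handle and pull it straight out, past its first stop, to the second stop where it is fully extended. The lamp springs back by itself, so finish still holding it fully extended by the handle, keeping still. Leave the bottles, the can, the wrench and the parts in the bin where they are.

Things in the scene. Friction and masses are not known exactly. Their poses are not given: they have to be found in the camera images.
- lamp: the fixed part of the lamp, bolted down: a dark steel foot plate 150 x 100 x 14 mm, a short column and a yellow housing 140 x 48 x 40 mm, its top 115 mm above the bench. Origin on the bench; its x axis points level along the telescope in the direction of pulling, z up. The housing reaches from x = -80 to +60 mm.
- release_top (a point): centre of the top of the red round release button (28 mm across) on the housing, 133 mm above the bench and 20 mm behind the lamp's origin on the telescope's axis (y = 0); it stands 6 mm proud of a black collar of 44 mm diameter. Press straight down.
- release (a joint): travel of the release button in m: 0 up, 0.006 fully down; fully down takes about 5 N; it springs back up when let go. Pressed fully, it opens a catch inside the housing, which then stays open; before that the telescope is locked.
- lamp_handle: the black upright square post, 20 x 20 mm and 55 mm high, on top of the round yellow lamp head (72 mm diameter at its foot, 56 mm at its top, 30 mm high). Origin at the centre of the post's foot, on the head's top, 110 mm above the bench; its axes are parallel to the lamp's. Retracted it stands 125 mm ahead of the lamp's origin, along the lamp's x axis, fully extended 245 mm, always at the same height. Nothing stands within 60 mm of the post above the head's top.
- lamp_head (a joint): how far the thin inner tube with the lamp head is out of the middle tube, in m: 0 retracted to 0.060, the first stop. Its return spring pulls with 2 N at the start to 4.4 N at the stop, so it comes out first.
- lamp_tube (a joint): how far the thicker middle tube is out of the housing, in m: 0 retracted to 0.060, the second stop, a hard one. It starts to move once the first stop is reached; its return spring pulls with 6 N at the start to 9.6 N at the second stop.
- parts_bin: the blue open bin standing under where the extended lamp head comes, fixed, 150 x 110 mm, 52 mm high. Origin at the centre of its underside.
- bearing_a: a loose steel ring in the blue bin, 38 mm diameter, 12 mm high, origin at the centre of its underside. Leave it.
- bearing_b: a loose brass ring in the blue bin, 38 mm diameter, 12 mm high, origin at the centre of its underside. Leave it.
- oil_purple: a loose purple bottle, 68 mm diameter, 190 mm high, origin at the centre of its underside. Leave it.
- oil_red: a loose red bottle, 68 mm diameter, 190 mm high, origin at the centre of its underside. Leave it.
- spray_can: a loose green can, 58 mm diameter, 160 mm high, origin at the centre of its underside. Leave it.
- wrench: a loose steel wrench about 180 mm long lying flat on the bench along its x axis. Leave it.

How it is judged (in metres and radians):
On the way, in this order (a step that is already met when the one before it is completed fails the run):
1. the release button is pressed fully down, the lamp still retracted (value of joint release above 0.005 m and value of joint each of lamp_head, lamp_tube below 0.01 m), for 0.05 s.
2. the button is back up, the lamp still retracted (value of joint release below 0.0015 m and value of joint each of lamp_head, lamp_tube below 0.01 m), for 0.05 s.
3. pulled by the handle to the first stop (value of joint lamp_head above 0.054 m and contact force between the fingers and lamp_handle above 2 N), for 0.05 s.
At the end, for the whole second after the job is handed in: Both telescope tubes are within 4 mm of full extension (60 mm each), the robot's fingers press on the handle with more than 2 N, the handle is still (under 20 mm/s), the button is up again, and no bystander has moved 30 mm (value of joint each of lamp_head, lamp_tube above 0.056 m and value of joint release below 0.002 m and contact force between the fingers and lamp_handle above 2 N and linear speed of lamp_handle below 0.02 m/s and distance of each of oil_purple, oil_red, spray_can, wrench, bearing_a, bearing_b from where it was at the start of the episode below 0.03 m); the arm keeps its last pose, push and grip.
It fails at once if a bottle, the can, the wrench or a part in the bin is moved by 30 mm or more (distance of any of oil_purple, oil_red, spray_can, wrench, bearing_a, bearing_b from where it was at the start of the episode above 0.03 m).
It also fails if it takes over 48 s, if anything falls off the work surface, if the arm or the gripper's body presses on something with over 40 N, if the wrist force passes 120 N, or if a joint passes its speed limit or range.

## Working session

There is one attempt and no reset: what is moved stays moved. The work goes in short steps, Python scripts to look and compute and a tool call to move; the robot and the scene stay as the last step left them, time stands still between calls to the robot, and variables do not carry over. Pictures are saved under pics/ and viewed, and the job is handed in when it is done.

Besides the shell and the picture viewer there is one more tool, called after "Call:" as name(argument=value, ...) on one line, values as JSON. play_rows: Moves the arm, as the interface text tells. Its arguments: {"type":"object","properties":{"targets":{"type":"string"},"gripper":{"type":"number"},"newtons":{"type":"number"}},"required":["targets"]}

```bash
ls; mkdir -p pics; python3 - <<'E'
from cell import robot, snapshot
import cv2
print(robot.get_obs())
for n in ["side","top","wrist"]:
    s=snapshot(n); print(n,s["vertical_fov"],s["cx"],s["cy"],s["rvec"],s["tvec"])
    cv2.imwrite(f"pics/{n}0.png",s["frame"][:,:,::-1])
E
```

```text
pics
{'time': 0.0, 'qpos': array([68.93923621, 21.9931132 ,  2.51079441, 91.65238473, -1.02501394,
       66.53200975, -2.85873528]), 'qvel': array([ 0.05437673,  0.03392447,  0.06661526, -0.09445388, -0.06304769,
       -0.03189682,  0.11615632]), 'effort': array([ 3.63614811e-05, -4.33461821e+01,  1.02446795e+00, -2.49508560e+01,
        1.05996107e-02,  1.14593495e-02, -2.02620981e-05]), 'tcp_pos': array([ 172.99009652, -625.59760455,  248.8470983 ]), 'ee_rot': array([-9.01547937e+01, -8.64091140e-03, -1.64537029e+02]), 'force': array([ 0.70661733,  0.37574251, -0.35882627]), 'wrist_torque': array([ 0.02196357, -0.00084823,  0.01224545]), 'width': 1.0001720005877197}
side 49.359824648616524 261.1251450794196 188.25859648280064 [ 1.03356086 -2.55489565  0.91923652] [411.53897817 347.0717747  896.38728802]
top 51.349666616613504 255.43888888271508 184.1069014231333 [ 2.1319571  -2.15832531  0.16870767] [  15.90426016  554.86988144 1016.01617222]
wrist 64.09877434757342 257.70057109723786 195.42526248811203 [-2.28241436  1.7346043   0.2921773 ] [-649.5879829   -43.46068955  380.72544308]
```

View pics/side0.png

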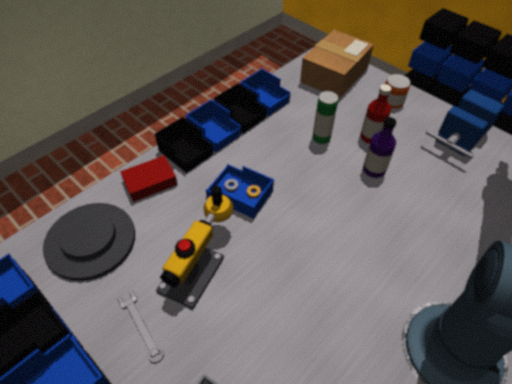

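View pics/top0.png

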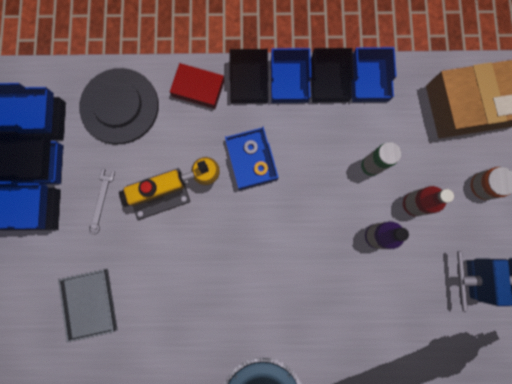

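View pics/wrist0.png

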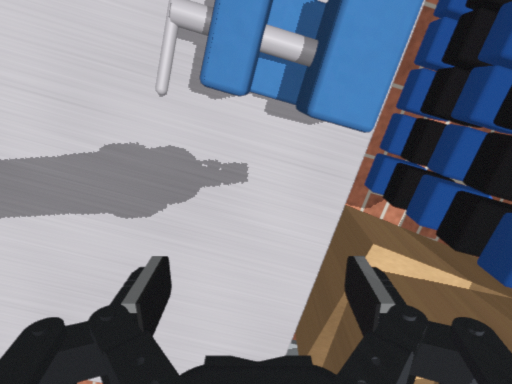

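The side view shows the button at about (184,246) and the handle at about (216,195). In the top view they are at about (148,188) and (202,167). The bin, bottles and wrench are well clear of both. Next I'll measure them.

```bash
cat > h.py <<'E'
import numpy as np, cv2
from cell import robot, snapshot
from scipy.spatial.transform import Rotation as Ro
def cam(s):
    f=s["frame"].shape[0]/2/np.tan(np.radians(s["vertical_fov"]/2))
    K=np.array([[f,0,s["cx"]],[0,f,s["cy"]],[0,0,1.]])
    R=cv2.Rodrigues(np.array(s["rvec"],float))[0]; t=np.array(s["tvec"],float).ravel()
    return K,R,t
def ray(s,uv):
    K,R,t=cam(s); d=R.T@np.linalg.inv(K)@[uv[0],uv[1],1]; return -R.T@t,d/np.linalg.norm(d)
def onz(s,uv,z):
    c,d=ray(s,uv); return c+d*(z-c[2])/d[2]
def two(s1,u1,s2,u2):
    a,d=ray(s1,u1); b,e=ray(s2,u2)
    k=np.linalg.lstsq(np.c_[d,-e],b-a,rcond=None)[0]; p=a+k[0]*d;q=b+k[1]*e
    return (p+q)/2,np.linalg.norm(p-q)
def proj(s,P):
    K,R,t=cam(s); p=K@(R@np.array(P,float)+t); return p[:2]/p[2]
E
cat > m.py <<'E'
from h import *
S={n:snapshot(n) for n in ["side","top"]}
box={"side":(140,170,250,310),"top":(110,140,225,220)}
C={}
for n,s in S.items():
    x0,y0,x1,y1=box[n]; im=s["frame"][y0:y1,x0:x1]; h=cv2.cvtColor(im,cv2.COLOR_RGB2HSV)
    H,Sa,V=[h[...,i].astype(int) for i in range(3)]
    red=((H<8)|(H>172))&(Sa>150)&(V>80)
    yel=(H>15)&(H<35)&(Sa>130)&(V>60)
    for nm,m in (("red",red),("yel",yel)):
        k,l,st,ce=cv2.connectedComponentsWithStats(m.astype(np.uint8))
        for i in range(1,k):
            if st[i,4]>40: print(n,nm,st[i],ce[i]+[x0,y0]); 
            if nm=="red" and st[i,4]>40: C[n]=ce[i]+[x0,y0]
    cv2.imwrite(f"pics/{n}_crop.png",cv2.resize(im[:,:,::-1],None,fx=5,fy=5,interpolation=cv2.INTER_CUBIC))
print(two(S["side"],C["side"],S["top"],C["top"]))
for n in S: print(n,onz(S[n],C[n],131))
E
python3 m.py
```

```text
side red [  0   0  35  20 466] [153.80257511 176.90772532]
side red [ 38  69  13  12 117] [183.96581197 244.64102564]
side yel [ 64  25  29  26 482] [218.93153527 207.91078838]
side yel [ 23  51  50  57 998] [188.74549098 248.30260521]
top red [ 30  41  12  12 115] [145.66086957 186.63478261]
top yel [ 82  18  27  26 476] [205.67436975 171.02310924]
top yel [ 13  30  60  35 922] [153.86550976 187.45986985]
(array([538.09347179, 274.21886191, 135.8064279 ]), np.float64(0.9078358095852357))
side [541.23500264 272.97153202 131.        ]
top [538.43920721 275.23231552 131.        ]
```

View pics/side_crop.png

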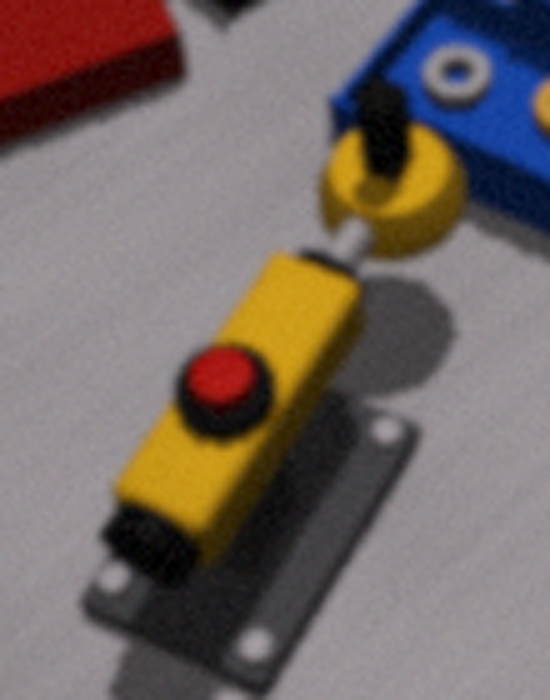

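View pics/top_crop.png

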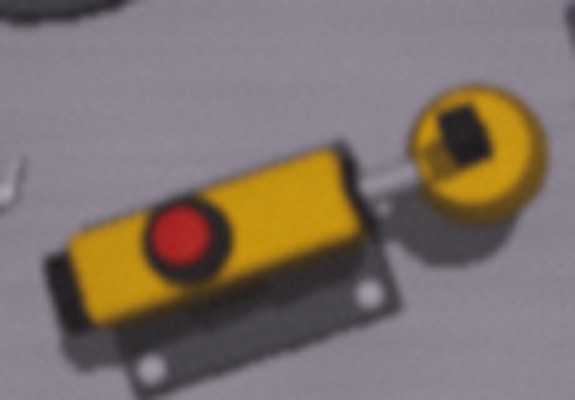

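```bash
python3 - <<'E'
from h import *
S={n:snapshot(n) for n in ["side","top"]}
b=np.array([539,274.5])
for n,u in (("side",(216.3,189.0)),("top",(202.3,165.8))):
    p=onz(S[n],u,163); d=p[:2]-b; print(n,p,np.linalg.norm(d),np.degrees(np.arctan2(d[1],d[0])))
print(two(S["side"],(216.3,189.0),S["top"],(202.3,165.8)))
# head top edge/whole: foot of yellow head via bottom circle; housing axis at top z=115
for n,ps in (("top",[(70,245),(335,150),(95,322),(365,237)]),("side",[(278,252),(358,295),(118,490),(205,520)])):
    o={"top":(110,140),"side":(140,170)}[n]
    for p in ps: print(n,onz(S[n],(p[0]/5+o[0],p[1]/5+o[1]),115))
# head circle centre top view
E
```

```text
side [585.04197439 136.1421063  163.        ] 145.81759206142553 -71.59387459896612
top [581.73046357 134.61087778 163.        ] 146.26981585839167 -73.01420962303605
(array([583.10597577, 135.58745071, 163.44635464]), np.float64(3.488916854097323))
top [535.59311695 332.53245027 115.        ]
top [581.53918335 203.28494951 115.        ]
top [497.45526877 318.93832086 115.        ]
top [537.82995604 187.80411227 115.        ]
side [581.33018316 208.00251532 115.        ]
side [537.53850076 198.20967057 115.        ]
side [536.5762641  334.71392193 115.        ]
side [499.48055742 318.14450566 115.        ]
```

Call:
play_rows(targets="-46 -15 -23 0 0 0; -92 -30 -46 0 0 0; -138 -45 -69 0 0 0; -184 -50 -92 0 0 0; -231 -50 -115 0 0 0; -277 -50 -138 0 0 0; -324 -50 -161 0 -0.02 0; -370 -50 -184 0 -0.044 0", gripper=0, newtons=60)

```text
time: 1.35
tcp_pos: [482.0, -349.3, 300.5]
ee_rot: [-90.0, 0.0, -162.0]
force: [0.8, -0.2, -0.0]
width: 0.001
```

```bash
cat > go.py <<'E'
from h import *
import sys
o=robot.get_obs(); R=Ro.from_euler('xyz',o['ee_rot'],degrees=True)
u=np.array([np.cos(np.radians(-72)),np.sin(np.radians(-72)),0])
G=Ro.from_matrix(np.c_[np.cross([0,0,-1],u),[0,0,-1],u])
p=np.array(list(map(float,sys.argv[1:4])))
print("t",o['time'],"q",o['qpos'].round(1),"p",o['tcp_pos'].round(1),"F",o['force'].round(1),"w",o['width'])
print("shift",R.inv().apply(p-o['tcp_pos']).round(1),"turn",(R.inv()*G).as_rotvec().round(4))
E
python3 go.py 539 274.3 230
```

```text
t 1.35 q [ 41.1  14.3 -10.8  95.6   2.8  70.3 -42.3] p [ 482.  -349.3  300.5] F [ 0.8 -0.2 -0. ] w 0.0013563348600883162
shift [-247.1   70.3 -575.4] turn [-0.0006  0.0004 -0.0004]
```

Call:
play_rows(targets="-23 0 -54 0 0 0; -46 0 -108 0 0 0; -69 0 -162 0 0 0; -93 0 -216 0 0 0; -116 0 -270 0 0 0; -139 0 -324 0 0 0; -162 0 -378 0 0 0; -185 10 -432 0 0 0")

```text
time: 2.35
tcp_pos: [524.2, 119.3, 291.5]
ee_rot: [-89.9, 0.2, -162.1]
force: [0.3, -1.5, -0.3]
width: 0.003
```

```bash
python3 go.py 539 274.3 200
```

```text
t 2.35 q [ 11.1  10.  -31.3 103.2   5.6  68.2 -93.9] p [524.2 119.3 291.5] F [ 0.3 -1.5 -0.3] w 0.0025641260913429813
shift [ -61.5   91.5 -143. ] turn [-0.001  -0.001  -0.0032]
```

Call:
play_rows(targets="-21 15 -48 0 0 0; -42 40 -95 0 0 0; -62 70 -143 0 0 0; -62 92 -143 0 0 0; -62 92 -143 0 0 0")

```text
time: 2.98
tcp_pos: [536.7, 272.2, 195.9]
ee_rot: [-90.0, -0.3, -161.9]
force: [-0.4, -0.5, -0.5]
width: 0.002
```

```bash
cat > pic.py <<'E'
from h import *
import sys
for n in sys.argv[2:]:
    s=snapshot(n); f=s["frame"]
    if n!="wrist":
        x0,y0,x1,y1={"side":(140,130,290,310),"top":(110,100,290,220)}[n]; f=cv2.resize(f[y0:y1,x0:x1],None,fx=3.3,fy=3.3,interpolation=cv2.INTER_CUBIC)
    cv2.imwrite(f"pics/{n}_{sys.argv[1]}.png",f[:,:,::-1])
E
python3 go.py 539 274.3 160;python3 pic.py a side wrist
```

```text
t 2.975 q [  -3.5   23.7  -33.8   99.7   14.7   61.3 -114.2] p [536.7 272.2 195.9] F [-0.4 -0.5 -0.5] w 0.002110758840026081
shift [-3.1 35.9 -1.3] turn [-0.0008  0.0009  0.0051]
```

View pics/side_a.png

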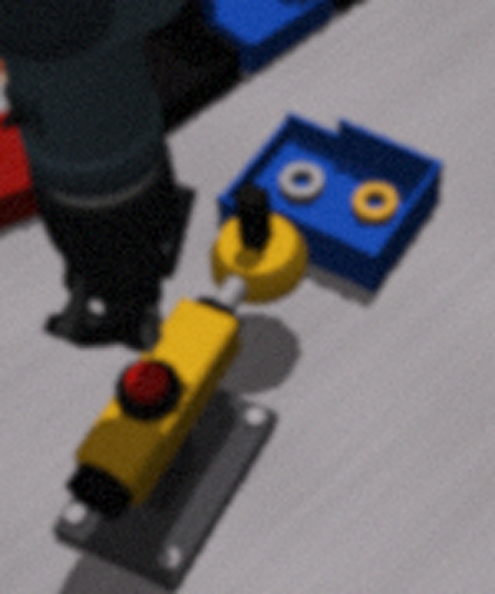

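View pics/wrist_a.png

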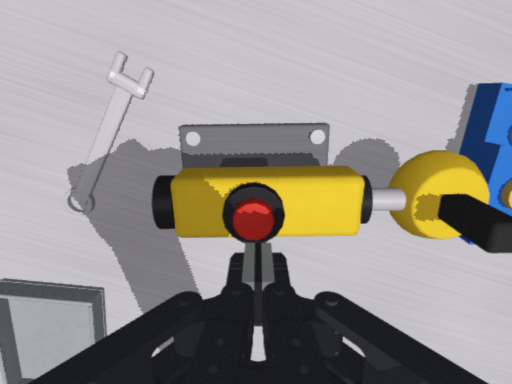

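```bash
python3 - <<'E'
from h import *
s=snapshot("wrist"); im=s["frame"]; h=cv2.cvtColor(im,cv2.COLOR_RGB2HSV).astype(int)
red=((h[...,0]<8)|(h[...,0]>172))&(h[...,1]>150)&(h[...,2]>80); red[:170]=0;red[260:]=0
ys,xs=np.nonzero(red); print(xs.min(),xs.max(),ys.min(),ys.max(),xs.mean(),ys.mean())
print(onz(s,((xs.min()+xs.max())/2,ys.max()-(xs.max()-xs.min())/2),133))
for u in ((172,168),(330,124),(188,124),(363,168),(363,237),(172,237)): print(onz(s,u,115 if u[1]>150 else 14))
p=robot.get_obs()['tcp_pos']; print(p,proj(s,p+[0,0,-19]),proj(s,[539,274.3,133]))
for z in (110,165): print(proj(s,[583.5,135.5,z]))
E
```

```text
232 273 199 240 252.47345132743362 219.63421828908554
[539.09410367 274.1968396  133.        ]
[551.33608937 336.84052217 115.        ]
[610.1624435  218.84918994  14.        ]
[567.19453571 351.66051864  14.        ]
[592.02612355 211.07724831 115.        ]
[543.49575704 189.20762016 115.        ]
[499.52382034 325.10051844 115.        ]
[539.42562207 271.73727679 199.43288401] [255.70683126 256.30875269] [252.31050979 219.57951631]
[449.67310411 207.71414675]
[506.74530392 242.50674188]
```

The wrist view puts the button at (539.1, 274.2), which agrees with the side and top views to within 1 mm. The lamp axis at -72° is also confirmed, so I'll press now.

Call:
play_rows(targets="-1.5 20 -1 0 0 0; -1.5 38 -1 0 0 0; -1.5 45 -1 0 0 0; -1.5 48 -1 0 0 0; -1.5 50 -1 0 0 0; -1.5 50 -1 0 0 0")

```text
time: 3.88
tcp_pos: [538.6, 272.9, 150.1]
ee_rot: [-89.8, -0.2, -162.0]
force: [-4.9, -4.1, 10.9]
width: 0.004
```

```bash
python3 go.py 539 274.3 146;python3 pic.py b side wrist
```

```text
t 3.875 q [  -4.6   27.   -32.6  101.4   17.1   56.8 -116. ] p [538.6 272.9 150.1] F [-4.9 -4.1 10.9] w 0.003947923343379314
shift [-0.8  4.1 -1.2] turn [-0.0029 -0.0008  0.0031]
```

View pics/wrist_b.png

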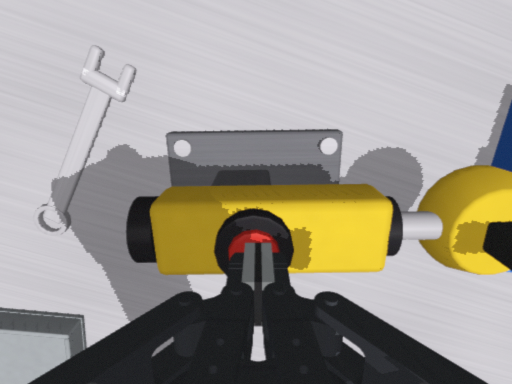

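Call:
play_rows(targets="0 1 0 0 0 0; 0 2 0 0 0 0; 0 2 0 0 0 0")

```text
time: 4.35
tcp_pos: [538.7, 273.0, 149.9]
ee_rot: [-89.8, -0.2, -162.1]
force: [-8.1, -7.2, 18.4]
width: 0.001
```

```bash
python3 - <<'E'
from h import *
s=snapshot("wrist");o=robot.get_obs();print(o['tcp_pos'],o['force'])
cv2.imwrite("pics/w_c.png",cv2.resize(s["frame"][180:330,150:360,::-1],None,fx=3.5,fy=3.5,interpolation=cv2.INTER_CUBIC))
s=snapshot("side")
cv2.imwrite("pics/s_c.png",cv2.resize(s["frame"][210:290,140:230,::-1],None,fx=7,fy=7,interpolation=cv2.INTER_CUBIC))
E
```

```text
[538.64494429 273.00340797 149.87221203] [-8.60560487 -6.21287083 18.72366016]
```

View pics/w_c.png

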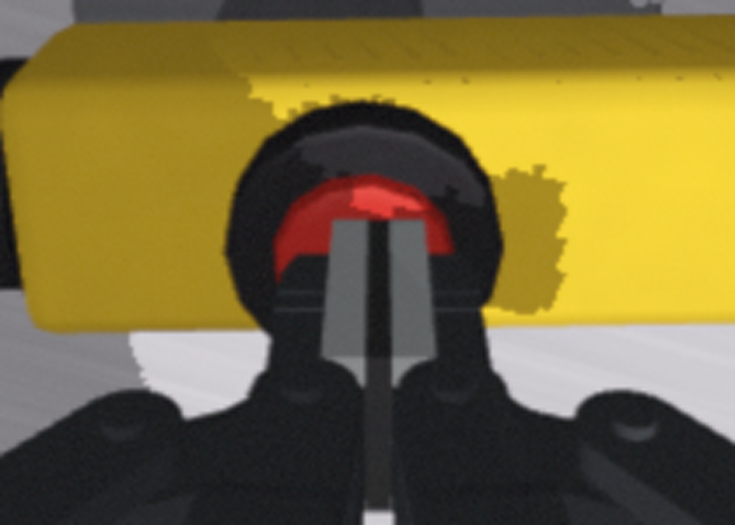

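View pics/s_c.png

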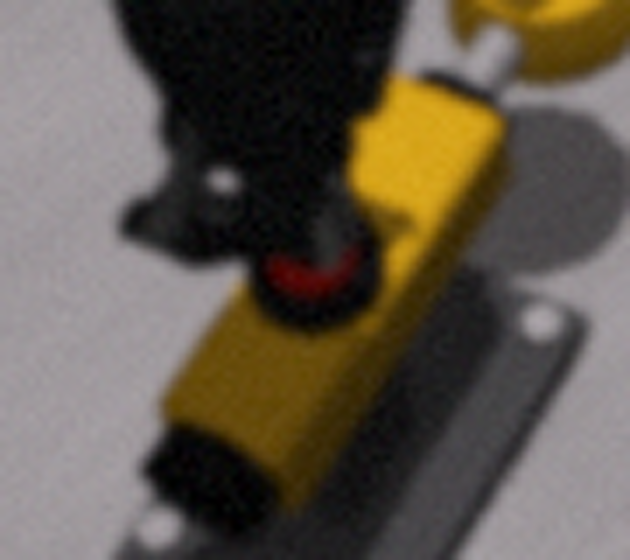

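```bash
python3 - <<'E'
from h import *
s=snapshot("wrist");o=robot.get_obs()
R=Ro.from_euler('xyz',o['ee_rot'],degrees=True).as_matrix()
c=np.array([539.1,274.2,0]); X=R[:,0];Z=R[:,2]
for z in (133,131,129,127): print(z,[proj(s,[*(c+k)[:2],z]).round(1).tolist() for k in (-14*X,14*Z,-14*Z)])
for k in (-22*X,22*Z,-22*Z): print("collar",proj(s,[*(c+k)[:2],127]))
p=o['tcp_pos']
for y in (15,17,19): print("tip edge",y,proj(s,p+R@[-11,y,0]),proj(s,p+R@[-11,y,8]))
im=s["frame"];h=cv2.cvtColor(im,cv2.COLOR_RGB2HSV).astype(int)
red=((h[...,0]<8)|(h[...,0]>172))&(h[...,1]>150)&(h[...,2]>60);red[:200]=0;red[280:]=0;red[:,:200]=0;red[:,320:]=0
ys,xs=np.nonzero(red);print(xs.min(),xs.max(),ys.min(),ys.max())
for y in range(228,262,3):
  x=np.nonzero(red[y])[0]; print(y,x.min() if len(x) else 0,x.max() if len(x) else 0)
for q in ((252+1,209),): print(onz(s,q,127))
E
```

```text
133 [[253.3, 232.6], [280.4, 257.0], [226.4, 257.1]]
131 [[253.3, 230.9], [280.1, 255.1], [226.7, 255.1]]
129 [[253.3, 229.2], [279.8, 253.1], [227.1, 253.2]]
127 [[253.4, 227.5], [279.6, 251.3], [227.4, 251.3]]
collar [253.32423669 213.3405237 ]
collar [294.44273644 251.24824221]
collar [212.50028897 251.32747363]
tip edge 15 [255.41774032 241.14452545] [271.35667235 241.15922106]
tip edge 17 [255.44843131 239.31581751] [271.19378129 239.33028704]
tip edge 19 [255.47838577 237.53099577] [271.03479946 237.54524577]
228 279 230 259
228 0 0
231 243 261
234 239 269
237 234 272
240 232 275
243 231 277
246 229 277
249 228 278
252 228 278
255 228 232
258 229 229
261 0 0
[562.25934943 281.8664829  127.        ]
```

Comparing the button rim with the collar rim in the wrist view, the gap is 14.3 px. I predicted 14.2 px for fully down and about 19 px for up. The force rose from 11 to 18 N with no further travel, so the button has bottomed. I'll release it.

Call:
play_rows(targets="0 -5 0 0 0 0; 0 -15 0 0 0 0; 0 -35 0 0 0 0; 0 -55 0 0 0 0; 0 -64 0 0 0 0; 0 -64 0 0 0 0")

```text
time: 5.25
tcp_pos: [540.0, 274.6, 211.7]
ee_rot: [-90.0, 0.1, -162.0]
force: [0.5, -0.6, -0.4]
width: -0.001
```

```bash
python3 go.py 583.5 135.5 205;python3 pic.py d side wrist top
```

```text
t 5.25 q [  -3.3   23.   -34.1   98.7   14.3   62.6 -113.9] p [540.  274.6 211.7] F [ 0.5 -0.6 -0.4] w -0.0014468873314039212
shift [  1.6   6.6 145.7] turn [ 0.0003 -0.0004 -0.0025]
```

View pics/wrist_d.png

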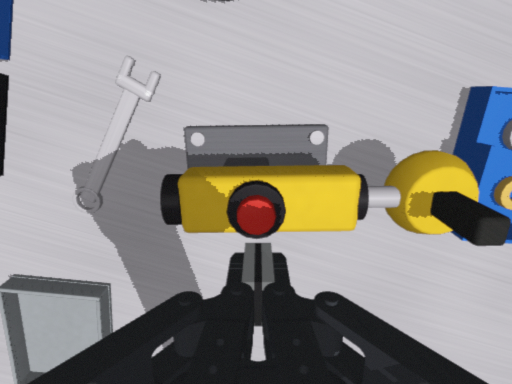

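The button is back up and the lamp still retracted. Next I'll go above the post.

Call:
play_rows(targets="0 -5 48 0 0 0; 0 -5 97 0 0 0; 0 -5 145 0 0 0; 0 -5 145 0 0 0; 0 -5 145 0 0 0", gripper=60)

```text
time: 6.02
tcp_pos: [583.5, 136.3, 214.5]
ee_rot: [-90.1, -0.1, -162.0]
force: [-1.0, 1.4, 0.1]
width: 0.706
```

```bash
python3 go.py 583.9 136.3 140;python3 pic.py e side wrist top
```

```text
t 6.025 q [  8.6  21.7 -31.4  99.4  12.4  62.5 -98.8] p [583.5 136.3 214.5] F [-1.   1.4  0.1] w 0.7055371572700987
shift [-0.4 74.5  0.2] turn [ 0.0011 -0.0008  0.0014]
```

View pics/wrist_e.png

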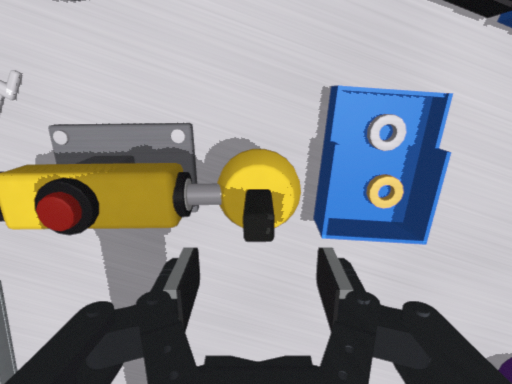

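View pics/side_e.png

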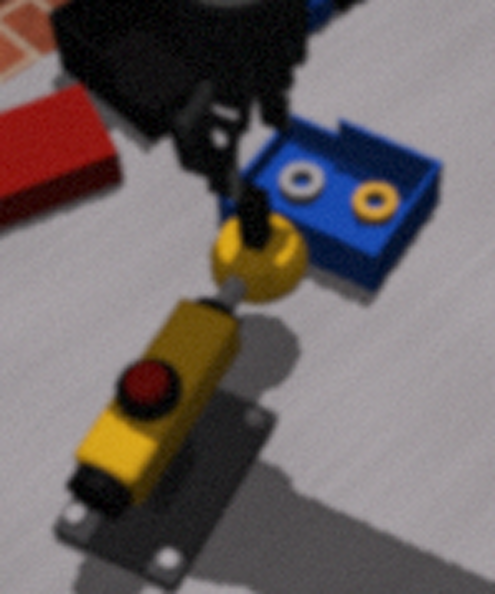

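The post at column 259 is centred between the fingers, so I'll descend and grip.

Call:
play_rows(targets="0 25 0 0 0 0; 0 50 0 0 0 0; 0 68 0 0 0 0; 0 75 0 0 0 0; 0 75 0 0 0 0")

```text
time: 6.8
tcp_pos: [583.9, 136.6, 140.1]
ee_rot: [-90.0, -0.0, -162.0]
force: [-0.1, -0.1, 0.8]
width: 0.698
```

Call:
play_rows(targets="0 0 0 0 0 0; 0 0 0 0 0 0; 0 0 0 0 0 0; 0 0 0 0 0 0; 0 0 0 0 0 0; 0 0 0 0 0 0", gripper=0, newtons=60)

```text
time: 7.55
tcp_pos: [584.6, 137.1, 141.3]
ee_rot: [-90.0, 0.1, -162.0]
force: [-1.5, 0.8, 5.4]
width: 0.223
```

```bash
python3 go.py 621 22.2 139;python3 pic.py f side wrist top
```

```text
t 7.55 q [   7.1   26.5  -29.9  102.6   15.7   55.  -101.3] p [584.6 137.1 141.3] F [-1.5  0.8  5.4] w 0.2234207908346988
shift [  1.    2.2 120.6] turn [ 0.0006  0.0007 -0.0016]
```

View pics/wrist_f.png

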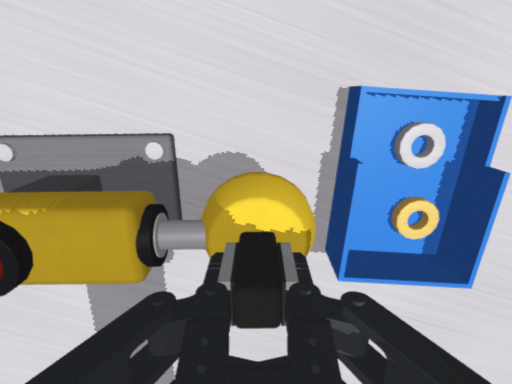

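View pics/side_f.png

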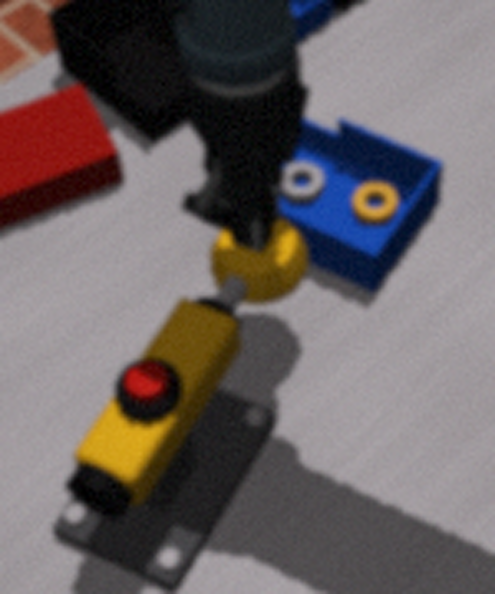

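The post is gripped at 19 mm opening. I'll pull along the telescope axis.

Call:
play_rows(targets="0 -1 12 0 0 0; 0 -1 24 0 0 0; 0 -1 36 0 0 0; 0 -1 48 0 0 0; 0 -1 58 0 0 0; 0 -1 64 0 0 0; 0 -1 64 0 0 0")

```text
time: 8.57
tcp_pos: [604.8, 76.2, 141.3]
ee_rot: [-90.1, 0.2, -162.0]
force: [2.5, 8.3, -1.1]
width: 0.223
```

```bash
python3 go.py 621 22.2 141
```

```text
t 8.575 q [ 12.1  27.2 -28.8 101.3  15.4  55.3 -94.8] p [604.8  76.2 141.3] F [ 2.5  8.3 -1.1] w 0.2233627464786932
shift [ 1.3  0.1 56.4] turn [ 0.0025 -0.0003 -0.0027]
```

Call:
play_rows(targets="0 0 12 0 0 0; 0 0 24 0 0 0; 0 0 36 0 0 0; 0 0 46 0 0 0; 0 0 54 0 0 0; 0 0 58 0 0 0; 0 0 60 0 0 0; 0 0 60 0 0 0")

```text
time: 9.57
tcp_pos: [622.6, 23.3, 141.1]
ee_rot: [-90.4, 0.2, -161.9]
force: [2.8, 10.4, -1.0]
width: 0.22
```

```bash
python3 go.py 621 22.2 141;python3 pic.py g side wrist top
```

```text
t 9.575 q [ 16.3  28.4 -27.9  99.4  15.1  55.9 -89.1] p [622.6  23.3 141.1] F [ 2.8 10.4 -1. ] w 0.2200126598283493
shift [1.9 0.1 0.6] turn [ 0.0063  0.0026 -0.0033]
```

View pics/wrist_g.png

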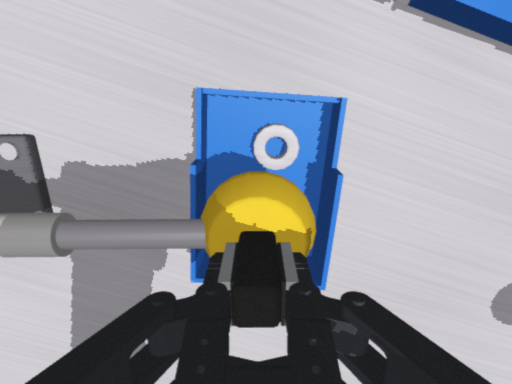

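View pics/top_g.png

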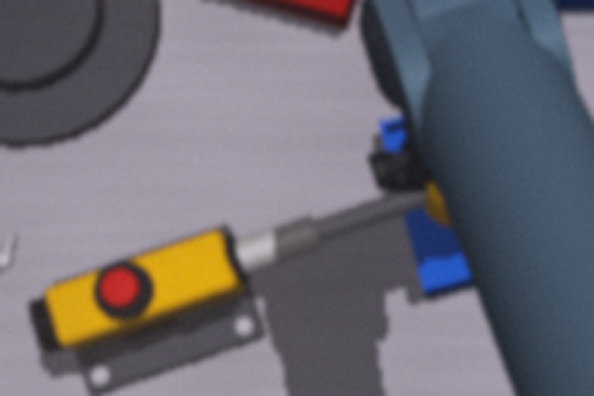

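Force is 10.8 N, so it is at or just near the second stop. I'll pull slightly further to confirm a hard stop.

Call:
play_rows(targets="0 0 1 0 0 0; 0 0 2 0 0 0; 0 0 3 0 0 0; 0 0 3 0 0 0; 0 0 3 0 0 0; 0 0 3 0 0 0")

```text
time: 10.48
tcp_pos: [622.8, 23.1, 141.0]
ee_rot: [-90.5, 0.2, -161.8]
force: [1.1, 13.6, -1.9]
width: 0.229
```

```bash
python3 go.py 621 22.2 141
```

```text
t 10.475 q [ 16.4  28.5 -28.   99.3  15.   55.9 -88.8] p [622.8  23.1 141. ] F [ 1.1 13.6 -1.9] w 0.2288721202449765
shift [ 2.  -0.1  0.3] turn [ 0.0091  0.0043 -0.003 ]
```

Call:
play_rows(targets="0 0 1 0 0 0; 0 0 2 0 0 0; 0 0 2 0 0 0; 0 0 2 0 0 0; 0 0 2 0 0 0; 0 0 2 0 0 0")

```text
time: 11.22
tcp_pos: [622.8, 22.9, 140.8]
ee_rot: [-90.6, 0.2, -161.7]
force: [-0.1, 15.8, -1.4]
width: 0.224
```

```bash
python3 go.py 621 22.2 141; python3 pic.py h side; python3 go.py 621 22.2 141; python3 -c "
from h import *
print(robot.get_obs()['qvel'].round(2))
s=snapshot('side')
for L in (60,90,120,245): print(L,[proj(s,[539.1+.309*(20+L),274.2-.951*(20+L),z]).round() for z in (95,110)])"
```

```text
t 11.225 q [ 16.5  28.5 -28.   99.3  14.9  56.  -88.7] p [622.8  22.9 140.8] F [-0.1 15.8 -1.4] w 0.22370799544792944
shift [ 2.  -0.2  0.1] turn [ 0.0111  0.0055 -0.0026]
t 11.275 q [ 16.5  28.5 -28.   99.3  14.9  56.  -88.7] p [622.8  23.  140.8] F [ 0.3 16.8 -1.6] w 0.22648947598110072
shift [ 2.  -0.2  0.2] turn [ 0.0111  0.0055 -0.0026]
[ 0.08 -0.07 -0.01  0.05 -0.03  0.03 -0.01]
60 [array([205., 227.]), array([204., 224.])]
90 [array([211., 218.]), array([211., 214.])]
120 [array([217., 209.]), array([217., 205.])]
245 [array([241., 174.]), array([241., 170.])]
```

View pics/side_h.png

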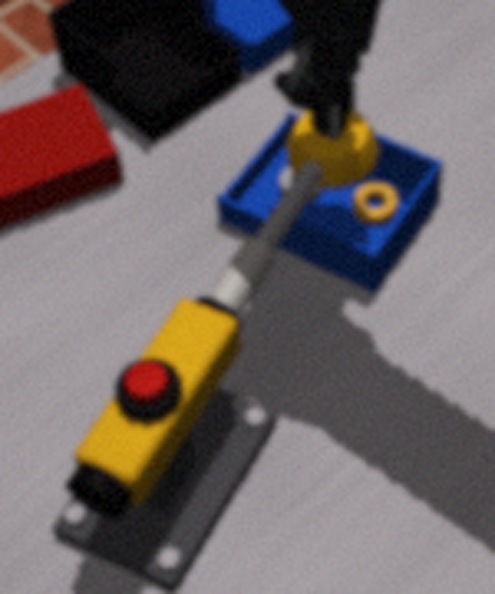

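The side view shows the handle foot at about (241,169), against a prediction of (241,170) for full extension. The button is up and the rings haven't moved. The force rises with no further motion, so it is against the hard stop. Handing in.

```bash
python3 -c "
from cell import robot
print(robot.close_job()); o=robot.get_obs(); print(o['time'],o['tcp_pos'],o['force'],o['width'])"
```

```text
the job is handed in; nothing more can be done
None
the job is handed in; nothing more can be done
```

I pressed the release button fully down and let it come back up. I then gripped the black handle and pulled the lamp past its first stop to the second, where the arm is still holding it. I handed the job in at about 11.3 s; it gave no verdict, and no state could be read after that.

- **Button:** while pressed, the force rose from 11 to 18 N with no more travel. The measured height gave only 2–3 mm of travel (TCP 149.9 mm; fully down would be about 146). The wrist picture disagreed, showing the rim where a fully pressed button should be, and the lamp then came free. Later pictures show the button up again.
- **Extension:** the handle travelled 120 mm by the measured tool position. The side view puts its foot within about 1 px of where full extension should be. At the end the pull rose to about 16 N with almost no further movement, so it is against the hard stop.
- **Grip:** the fingers are closed on the post at 19 mm with the grip set to 60 N. The joints were nearly still, under 0.1°/s.
- **Bystanders:** the last side view shows the brass ring where it was and the steel ring mostly hidden behind the lamp. I did not check the bottles, can or wrench again at the end, but the arm passed well above the bottles and touched only the button and the handle (possibly the top of the lamp head lightly while gripping).

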